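# Honey jar onto the empty display plinth

### The arm

A 6-joint arm with a two-finger parallel gripper is mounted at the origin on the work surface. World frame = base frame: x ahead of the robot, y to its left, z up, the work surface at z = 0. Lengths are in m, angles in rad, forces in N, time in s.
With the tool pointing down it reaches from about 0.225 to 0.725 m from the base axis. Payload 3.1 kg.
Tool frame: the origin (TCP) lies at the very end of the fingers, on their centre line; the grasp point (between the pads) lies grip_point_offset behind it (grip_point_offset is the distance from the TCP to the grasp point, in m); z points along the fingers, y is the line along which they close (so a half turn about z gives the same grasp; the last joint's range is limited). The gripper opens to 85 mm and grips with 20 to 120 N. Pads are 22 mm wide; open, the fingers measure 114 mm over their backs; the gripper's body (76 mm by 85 mm) begins 54 mm behind the grasp point. The pads swing forward as they close: fully open they stand 13 mm farther back than shut.
Start: joints at [-1.473, 0.048, 0.099, 1.622, 0, 1.443], TCP at [0.118, -0.512, 0.231] pointing down, gripper open.
Joint ranges: [-2.91, 2.91], [-0.99, 1.94], [-1.21, 1.42], [-2.12, 2.29], [-1.49, 1.47], [-3.14, 3.14]. Speed limits (rad/s): [2.79, 2.79, 3.14, 3.14, 3.14, 3.14].

### API

Orientations are given as a rotation vector (axis times angle).
In Python, from cell import * gives the robot as it stands. The module is installed in compiled form; this text tells all that it offers.
- The arm moves only by the shell command python3 -m inch 'ROWS' [FORCE]. ROWS is JSON, one flat list of numbers, 5 for each row, row after row: the shift along the tool's x, y, z in m, then the turn about the tool's z in rad, then the opening, from 0 (shut) to 1 (fully open). A call has 1 to 20 rows; each row is the pose to reach, as a shift and turn from the pose commanded when the call began, along the tool's axes at that moment; what a row does not reach only later rows make up. A row lasts 1/8 s, in which the tool goes at most 62.5 mm and 10.7 degrees, less where a joint would pass 70% of its speed; a pose out of reach is approached as far as the arm can. A call with a gripper value outside its range is refused whole. The fingers move at their own pace and stop on an object; FORCE is the grip in N (left out, the last holds). Time passes only in rows, so rows that repeat a pose let the fingers close. It gives the time, the measured TCP pose, the force, the opening and the grip force at its end, in the units of the state.
- read_state(): the state, without advancing time (a new reading comes with each control period).
- snapshot(name): name is "scene" or "top" or "wrist"; returns a dict with "color" (480x640x3 uint8, red, green, blue), "camera_matrix" (3x3 intrinsics, pixels), "position" and "orientation" of the camera in the world. Camera axes: x right, y down, z forward; pixel columns grow to the right and rows downward; lengths in m; the calibration is good to about 2 mm. A picture is of the moment at which its call begins. There is no depth.
- finish_job(): hands the job in; it is judged then, once.
Trained networks look in a picture, given as the dict that the camera call returned (one of the last four; its "shot" number tells which), for a name from the list of things; names that differ only in an ending like _2 or _b are one class to them, and where a whole thing is asked for, a point or a joint stands for the part that bears it (a point fixed in the world has none). Each returns a list of dicts, best first, with "confidence" (0 to 1); they miss things now and then, are a little off and sometimes report something else, mostly with a low value. They report only what shows in the picture. A call takes as long as a camera call. They do not tell look-alikes from the thing itself.
- find_in(picture, name): "bbox" ([left, top, right, bottom] in pixels, round what is visible of it).
- place_of(picture, name): "uv" ([column, row] in pixels: a listed point, or the origin of a listed thing).
The state is a dict: "clock": time; "qpos": joint angles; "joint_velocities": joint speeds; "effort": joint torques, N m; "tcp_pos": TCP position; "ee_rot": TCP orientation; "wrist_force": force on the tool from outside, world axes, zero at the start; "moment": the same for the moment, N m; "gripper_width": finger opening in m; "grasp_force": force on a finger pad.
Only numpy, scipy, OpenCV 4.12 (cv2) and the standard library are available. Lean on these libraries where they do the work, as an engineer would, in place of code of your own. Each camera call takes 0.05 s, during which the arm holds its last target. There are 200 camera calls.

### The job

Finish the counter display: stand the amber honey jar with the yellow lid, upright, in the middle of the marble top of the empty wooden plinth. Set it down gently without dropping it, and do not disturb the jars that stand on the two lower plinths.

Things in the scene. Friction and masses are not known exactly. Their poses are not given: they have to be found in the camera images.
- honey_jar: amber honey jar with a yellow lid and a white paper band (loose, 54 mm diameter with straight glass sides up to 60 mm, lid 50 mm diameter on top, 84 mm tall overall), about 0.25 kg, standing on the counter. Origin at the centre of its underside, z up along the jar's axis.
- plinth: the empty wooden display plinth, the tallest of three, fixed to the counter: 80 mm square dark foot 12 mm thick, 40 mm square column, 64 mm square flat pale marble top 12 mm thick whose upper face is 120 mm above the counter. Origin at the centre of its underside, z up, x and y along its sides. The other plinths (90 and 60 mm tall) stand at least 120 mm away, centre to centre.
- jam_jar: dark red jam jar with a white lid (loose, 54 mm diameter with straight glass sides up to 60 mm, lid 50 mm diameter on top, 84 mm tall overall), standing on the 90 mm plinth, to be left alone. Origin at the centre of its underside.
- pesto_jar: green jar with a black lid (loose, 54 mm diameter with straight glass sides up to 60 mm, lid 50 mm diameter on top, 84 mm tall overall), standing on the 60 mm plinth, to be left alone. Origin at the centre of its underside.
Not all that is in view belongs to the job. What is shaped like the plinth but pink or purple is not meant.

How it is judged:
At the end, for the whole second after the job is handed in: The honey jar stands at rest and upright (within 5.7 degrees) on the top of the empty plinth, its centre within 16 mm of the plinth's centre and its underside within 4 mm of the top face, and the jam and pesto jars still stand upright within 20 mm of where they were (horizontal distance between honey_jar and plinth below 0.016 m and z of honey_jar in the frame of plinth between 0.116 and 0.124 m and angle between each of honey_jar, jam_jar, pesto_jar's own z axis and vertical below 0.1 rad and linear speed of honey_jar below 0.02 m/s and contact force between honey_jar and plinth above 0.3 N and distance of each of jam_jar, pesto_jar from where it was at the start of the episode below 0.02 m); the robot touches nothing.
It fails at once if the honey jar is dropped (it moves faster than 0.6 m/s while the fingers do not touch it) (linear speed of honey_jar above 0.6 m/s and contact force between the fingers and honey_jar below 0.01 N).
It fails at once if the jam jar is displaced by more than 20 mm (distance of jam_jar from where it was at the start of the episode above 0.02 m).
It fails at once if the pesto jar is displaced by more than 20 mm (distance of pesto_jar from where it was at the start of the episode above 0.02 m).
It also fails if it takes over 30 s, if anything falls off the work surface, if the arm or the gripper's body presses on something with over 40 N, if the wrist force passes 120 N, or if a joint passes its speed limit or range.

## Working session

There is one attempt and no reset: what is moved stays moved. The work goes in short steps, Python scripts to look and compute and a shell command to move; the robot and the scene stay as the last step left them, time stands still between calls to the robot, and variables do not carry over. Pictures are saved under pics/ and viewed, at most 10 in all, crops included, and the job is handed in when it is done.

```bash
mkdir -p pics
cat > h.py <<'E'
from cell import *
import numpy as np, cv2
from scipy.spatial.transform import Rotation as R
def rot(o):
    o=np.array(o,float)
    return o if o.shape==(3,3) else R.from_rotvec(o).as_matrix()
def ray(p,uv):
    K=np.array(p["camera_matrix"]);d=rot(p["orientation"])@np.linalg.solve(K,[uv[0],uv[1],1]);return np.array(p["position"]),d
def at_z(p,uv,z):
    c,d=ray(p,uv);return c+d*(z-c[2])/d[2]
def proj(p,X):
    q=np.array(p["camera_matrix"])@(rot(p["orientation"]).T@(np.array(X)-p["position"]));return q[:2]/q[2]
def tri(ps,uvs):
    A=np.zeros((3,3));b=np.zeros(3)
    for p,u in zip(ps,uvs):
        c,d=ray(p,u);d=d/np.linalg.norm(d);M=np.eye(3)-np.outer(d,d);A+=M;b+=M@c
    return np.linalg.solve(A,b)
def save(p,n): cv2.imwrite(f"pics/{n}.png",p["color"][:,:,::-1])
E
python3 - <<'E'
from h import *
np.set_printoptions(precision=3,suppress=True)
print(grip_point_offset if 'grip_point_offset' in globals() else None)
s=read_state();print(s)
for c in("scene","top"):
    p=snapshot(c);save(p,c);print(c,np.array(p["position"]),p["orientation"])
    for n in("honey_jar","plinth","jam_jar","pesto_jar"):
        for r in find_in(p,n)[:3]:print(n,'bb',np.round(r["bbox"]),round(r["confidence"],2))
        for r in place_of(p,n)[:3]:print(n,'uv',np.round(r["uv"],1),round(r["confidence"],2),at_z(p,r["uv"],0))
E
```

```text
0.0187
{'clock': 0.0, 'qpos': array([-1.473,  0.049,  0.098,  1.622,  0.   ,  1.443]), 'joint_velocities': array([-0.001,  0.001,  0.001,  0.001,  0.   ,  0.002]), 'effort': array([  0.   , -33.878,  32.002,   0.02 ,  -0.   ,   0.   ]), 'tcp_pos': array([ 0.117, -0.511,  0.23 ]), 'ee_rot': array([-3.119, -0.354, -0.   ]), 'wrist_force': array([ 0.098, -0.367, -0.181]), 'moment': array([0.022, 0.009, 0.006]), 'grasp_force': 0.0, 'gripper_width': 0.08552978645129382}
scene [ 1.076 -0.333  0.843] [-2.22  -1.274  0.433]
honey_jar bb [376. 144. 405. 184.] 0.91
honey_jar uv [385.2 177.3] 0.55 [0.465 0.184 0.   ]
plinth bb [292. 307. 354. 392.] 0.89
plinth bb [262. 248. 320. 325.] 0.85
plinth bb [189. 280. 256. 360.] 0.64
plinth uv [288.8 301.1] 0.78 [ 0.642 -0.168 -0.   ]
plinth uv [321.  360.8] 0.65 [ 0.78  -0.174  0.   ]
plinth uv [226.5 331.8] 0.57 [ 0.641 -0.3    0.   ]
jam_jar bb [417. 156. 447. 203.] 0.96
jam_jar uv [427.8 192.4] 0.71 [0.554 0.241 0.   ]
pesto_jar bb [345. 211. 376. 262.] 0.71
pesto_jar uv [358.9 244.2] 0.9 [0.597 0.025 0.   ]
top [ 0.545 -0.03   0.802] [-2.151  2.184 -0.111]
honey_jar bb [160. 320. 210. 356.] 0.88
honey_jar uv [190.9 333.6] 0.92 [0.46  0.197 0.   ]
honey_jar uv [304.5 226.7] 0.56 [ 0.643 -0.002  0.   ]
plinth bb [371. 105. 438. 177.] 0.89
plinth bb [372. 195. 430. 249.] 0.56
plinth bb [445. 194. 526. 256.] 0.55
plinth uv [472.1 228. ] 0.74 [ 0.637 -0.299  0.   ]
plinth uv [400.6 151.1] 0.69 [ 0.778 -0.177  0.   ]
plinth uv [396.5 228.7] 0.57 [ 0.637 -0.165  0.   ]
jam_jar bb [150. 221. 201. 262.] 0.57
jam_jar uv [182.7 242.6] 0.75 [0.618 0.214 0.   ]
pesto_jar bb [286. 202. 321. 242.] 0.56
pesto_jar uv [307.  226.1] 0.78 [ 0.644 -0.006  0.   ]
pesto_jar uv [397.3 224.9] 0.32 [ 0.644 -0.166  0.   ]
```

View pics/scene.png

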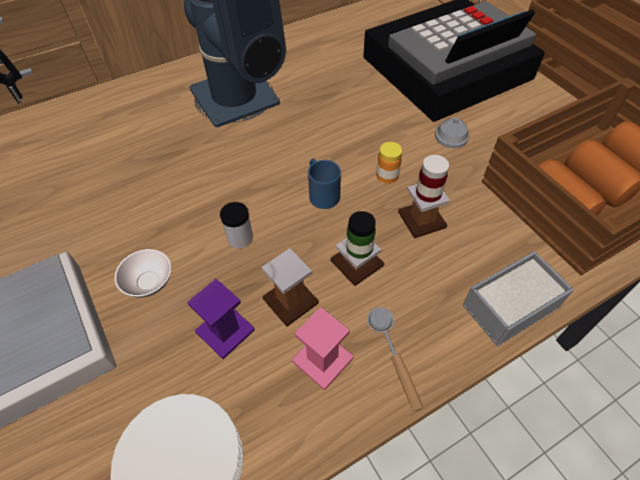

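View pics/top.png

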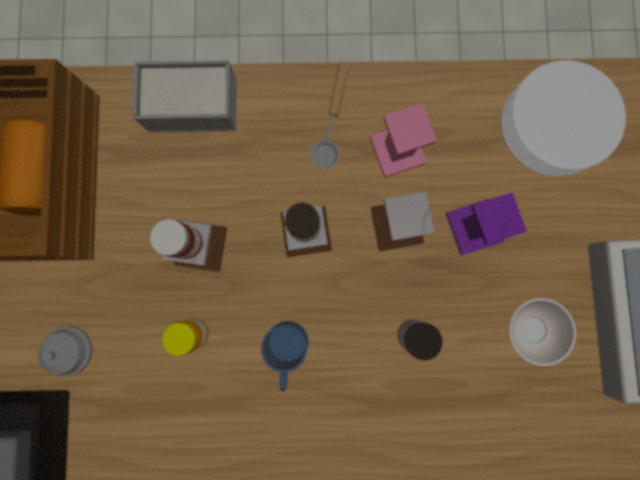

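Both views agree: the wooden plinth with the marble top is at scene (288,285) / top (408,217), beside the purple and pink look-alikes. The honey jar is at scene (389,162) / top (182,338), near the mug and the jam plinth. Next I'll measure by colour.

Run:
```python
from h import *
np.set_printoptions(precision=4,suppress=True)
def blob(p,box,f):
    x0,y0,x1,y1=box;c=cv2.cvtColor(p["color"],cv2.COLOR_RGB2HSV)[y0:y1,x0:x1].astype(int);m=f(c).astype(np.uint8)
    n,l,st,ce=cv2.connectedComponentsWithStats(m);k=1+np.argmax(st[1:,4])
    cs,_=cv2.findContours((l==k).astype(np.uint8),0,2);r=cv2.minAreaRect(max(cs,key=len))
    return ce[k]+[x0,y0],st[k,4],np.array(r[0])+[x0,y0],cv2.boxPoints(r)+[x0,y0]
T=snapshot("top");S=snapshot("scene")
yel=lambda c:(abs(c[...,0]-29)<5)&(c[...,1]>150)&(c[...,2]>100)
gr=lambda c:(c[...,1]<60)&(c[...,2]>110)
a=blob(T,(140,300,230,370),yel);print('lid',a[:3],at_z(T,a[2],.084))
m=blob(T,(365,180,441,255),gr);print('marble',m[:3],at_z(T,m[0],.12));q=[at_z(T,u,.12) for u in m[3]];print(np.array(q),[np.degrees(np.arctan2(*(q[i+1]-q[i])[1::-1])) for i in range(3)])
m2=blob(S,(255,240,325,300),gr);print('marble S',m2[:2],at_z(S,m2[0],.12),'tri',tri([T,S],[m[0],m2[0]]))
a2=blob(S,(370,135,410,165),yel);print('lid S',a2[:2],at_z(S,a2[0],.08))
for n,h in(("jam_jar",.09),("pesto_jar",.06),("honey_jar",0)):
    u=[max(place_of(p,n),key=lambda r:r["confidence"])["uv"] for p in(T,S)];print(n,tri([T,S],u),at_z(T,u[0],h),at_z(S,u[1],h))
print('mug', at_z(T,(287,338),.08),at_z(T,(260,345),.08),'bell',at_z(T,(65,350),.04))
s=read_state();M=rot(s["ee_rot"]);print(M,s["tcp_pos"])
```

```text
lid (array([178.7037, 338.7755]), np.int32(891), array([178.6, 338.7])) [0.4614 0.1921 0.084 ]
marble (array([409.2245, 215.1171]), np.int32(1742), array([409.2602, 215.3383])) [ 0.6439 -0.1645  0.12  ]
[[ 0.67   -0.1282  0.12  ]
 [ 0.6814 -0.1908  0.12  ]
 [ 0.6172 -0.2006  0.12  ]
 [ 0.6061 -0.1385  0.12  ]] [np.float64(-79.75722861077675), np.float64(-171.35930388528942), np.float64(100.14769348018149)]
marble S (array([285.7029, 269.4177]), np.int32(1178)) [ 0.6456 -0.1667  0.12  ] tri [ 0.644  -0.1655  0.117 ]
lid S (array([390.7376, 149.1749]), np.int32(263)) [0.4583 0.1944 0.08  ]
jam_jar [0.612  0.1831 0.0892] [0.612  0.1829 0.09  ] [0.6125 0.1825 0.09  ]
pesto_jar [ 0.6356 -0.0051  0.0585] [ 0.6364 -0.0034  0.06  ] [ 0.6355 -0.0077  0.06  ]
honey_jar [0.4615 0.1877 0.0062] [0.4627 0.1932 0.    ] [0.4556 0.1874 0.    ]
mug [0.4595 0.0245 0.08  ] [0.4495 0.0666 0.08  ] bell [0.4409 0.3917 0.04  ]
[[ 0.9746  0.2239 -0.    ]
 [ 0.2239 -0.9746  0.0001]
 [-0.     -0.0001 -1.    ]] [ 0.1175 -0.5116  0.2313]
```

```bash
python3 -m inch '[0.015,-0.018,0,-0.02,1, 0.044,-0.055,0,-0.06,1, 0.079,-0.097,0,-0.1,1, 0.116,-0.143,0,-0.15,1, 0.153,-0.189,0,-0.2,1, 0.189,-0.234,0,-0.25,1, 0.226,-0.28,0,-0.3,1, 0.263,-0.326,0,-0.35,1, 0.3,-0.371,0,-0.4,1, 0.337,-0.417,0,-0.45,1, 0.374,-0.463,0,-0.5,1, 0.411,-0.509,0,-0.55,1, 0.445,-0.551,0,-0.6,1, 0.472,-0.585,0,-0.6,1, 0.487,-0.603,0,-0.6,1, 0.492,-0.609,0,-0.6,1, 0.492,-0.609,0,-0.6,1]' 40
python3 - <<'E'
from h import *
np.set_printoptions(precision=4,suppress=True)
s=read_state();print(s["qpos"],s["tcp_pos"],rot(s["ee_rot"]))
p=snapshot("wrist");save(p,"w1")
for r in find_in(p,"honey_jar")[:2]:print(r)
for r in place_of(p,"honey_jar")[:2]:print(r,at_z(p,r["uv"],0))
c=cv2.cvtColor(p["color"],cv2.COLOR_RGB2HSV).astype(int)
m=((abs(c[...,0]-29)<5)&(c[...,1]>150)&(c[...,2]>100)).astype(np.uint8)
cs,_=cv2.findContours(m,0,2);k=max(cs,key=cv2.contourArea);e=cv2.fitEllipse(k);print(e,at_z(p,e[0],.084),proj(p,[.461,.192,.084]))
E
```

```text
clock: 3.42
tcp_pos: [0.4606, 0.1918, 0.2313]
ee_rot: [2.877, 1.261, -0.001]
wrist_force: [-0.2, -0.0, 0.4]
gripper_width: 0.0853
grasp_force: 0.0
[ 0.2604 -0.0192  0.0311  1.6217 -0.0004  2.5759] [0.4606 0.1918 0.2313] [[ 0.6778  0.7353 -0.0005]
 [ 0.7353 -0.6778 -0.0005]
 [-0.0007  0.     -1.    ]]
{'bbox': [286.5, 168.6, 356.4, 253.2], 'confidence': 0.64}
{'uv': [321.3, 199.3], 'confidence': 0.67} [0.4601 0.1912 0.    ]
((320.0644226074219, 219.28590393066406), (65.7671890258789, 67.38783264160156), 87.20833587646484) [0.4597 0.1922 0.084 ] [321.5283 218.2689]
```

View pics/w1.png

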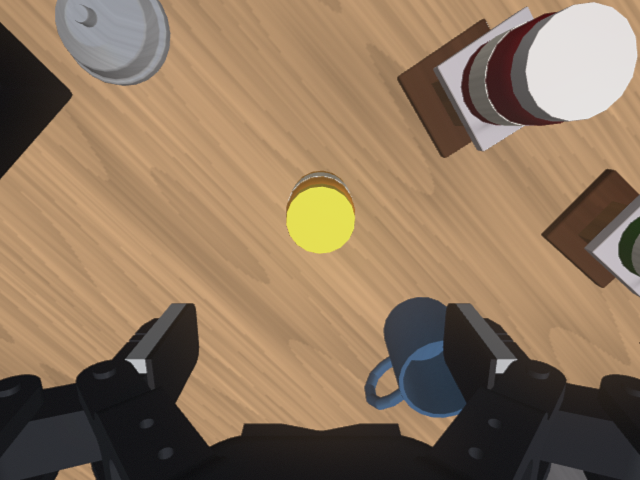

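The honey jar's lid is at (320,219), centred between the open fingers. The mug at (425,360) and the jam plinth at (480,90) are both clear of them. I'll descend and grip.

```bash
python3 -m inch '[0,0,0.02,0,1, 0,0,0.06,0,1, 0,0,0.1,0,1, 0,0,0.14,0,1, 0,0,0.175,0,1, 0,0,0.195,0,1, 0,0,0.205,0,1, 0,0,0.209,0,1, 0,0,0.209,0,1, 0,0,0.209,0,0.75, 0,0,0.209,0,0.6, 0,0,0.209,0,0.5, 0,0,0.209,0,0.4, 0,0,0.209,0,0.4, 0,0,0.209,0,0.4]' 40
python3 -m inch '[0,0,-0.005,0,0.4, 0,0,-0.015,0,0.4, 0,0,-0.03,0,0.4, 0,0,-0.03,0,0.4]'
python3 -c "
from h import *
p=snapshot('wrist');save(p,'w2')"
```

```text
clock: 5.45
tcp_pos: [0.4614, 0.1925, 0.0235]
ee_rot: [-2.877, -1.261, -0.003]
wrist_force: [-0.4, 0.2, 5.1]
gripper_width: 0.053
grasp_force: 41.7
clock: 5.95
tcp_pos: [0.4624, 0.1924, 0.0544]
ee_rot: [2.877, 1.26, 0.006]
wrist_force: [0.2, 0.5, -2.6]
gripper_width: 0.0531
grasp_force: 41.2
```

View pics/w2.png

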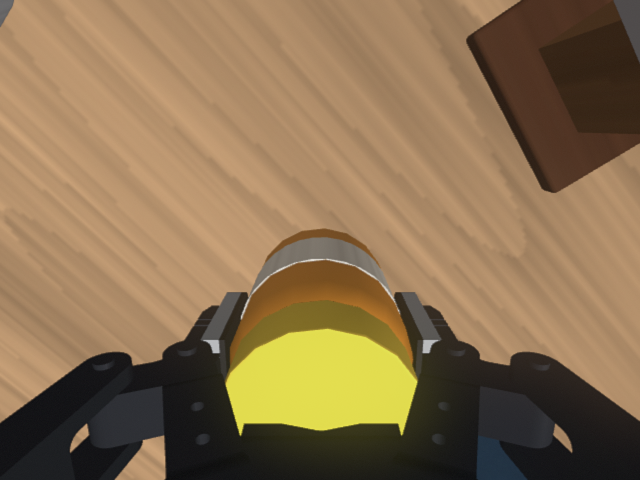

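The jar is held squarely between the pads and upright, clear of the counter. The lid is at (322,380). I'll lift it, then carry it over the plinth.

```bash
python3 -m inch '[0,0,-0.02,0,0.4, 0,0,-0.06,0,0.4, 0,0,-0.105,0,0.4, 0,0,-0.15,0,0.4, 0,0,-0.185,0,0.4, -0.006,0.015,-0.202,0,0.4, -0.017,0.045,-0.206,0,0.4, -0.032,0.087,-0.206,0,0.4, -0.048,0.132,-0.206,0,0.4, -0.065,0.178,-0.206,0,0.4, -0.082,0.224,-0.206,0,0.4, -0.098,0.268,-0.206,0,0.4, -0.113,0.31,-0.206,0,0.4, -0.126,0.344,-0.206,0,0.4, -0.134,0.366,-0.206,0,0.4, -0.138,0.376,-0.206,0,0.4, -0.138,0.378,-0.206,0,0.4, -0.138,0.378,-0.206,0,0.4, -0.138,0.378,-0.206,0,0.4]'
cat > look.py <<'E'
from h import *
import sys
np.set_printoptions(precision=4,suppress=True)
s=read_state();print(s["tcp_pos"],rot(s["ee_rot"])[:,:2].T)
W=snapshot("wrist");S=snapshot("scene");save(W,"w"+sys.argv[1]);cv2.imwrite(f"pics/s{sys.argv[1]}.png",cv2.resize(S["color"][140:320,190:430,::-1],None,fx=3,fy=3,interpolation=cv2.INTER_CUBIC))
for n,p in(("w",W),("s",S)):
    print(n,'honey pred',proj(p,s["tcp_pos"]-[0,0,.0235]),'marble',proj(p,[.6445,-.1655,.12]))
    for k in("honey_jar","plinth"):
        for r in place_of(p,k)[:3]:print(n,k,r)
    for r in find_in(p,"honey_jar")[:1]:print(r)
E
python3 look.py 3
```

```text
clock: 8.38
tcp_pos: [0.6448, -0.1646, 0.2588]
ee_rot: [-2.877, -1.262, -0.0]
wrist_force: [0.0, 0.3, -1.3]
gripper_width: 0.053
grasp_force: 41.4
[ 0.6448 -0.1646  0.2588] [[ 0.6771  0.7359  0.0003]
 [ 0.7359 -0.6771  0.0001]]
w honey pred [321.5193 282.567 ] marble [321.7146 223.0088]
w honey_jar {'uv': [322.4, 289.5], 'confidence': 0.97}
w plinth {'uv': [431.2, 103.5], 'confidence': 0.8}
w plinth {'uv': [405.3, 294.1], 'confidence': 0.79}
w plinth {'uv': [318.2, 196.5], 'confidence': 0.61}
{'bbox': [228.4, 230.1, 416.7, 433.8], 'confidence': 0.73}
s honey pred [281.4963 229.421 ] marble [286.0205 268.6928]
s honey_jar {'uv': [276.7, 230.9], 'confidence': 0.59}
s plinth {'uv': [224.5, 333.7], 'confidence': 0.89}
s plinth {'uv': [292.2, 299.9], 'confidence': 0.88}
s plinth {'uv': [319.0, 360.0], 'confidence': 0.68}
{'bbox': [268.6, 189.6, 302.7, 243.0], 'confidence': 0.91}
```

View pics/s3.png

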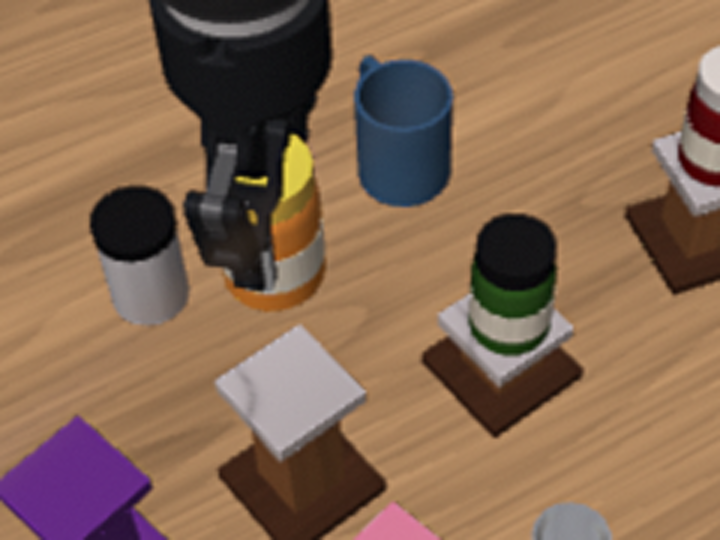

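View pics/w3.png

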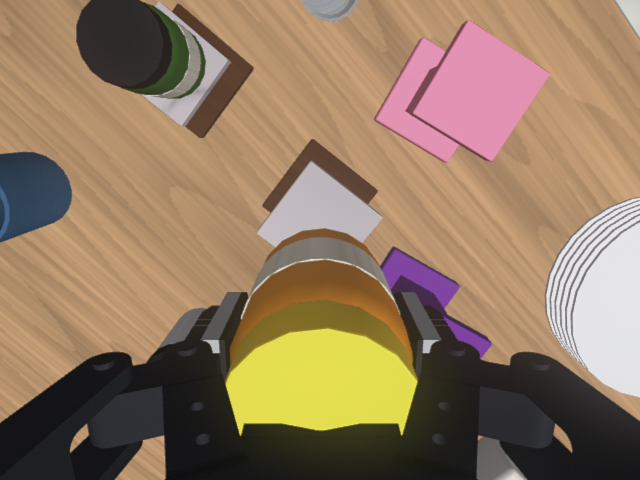

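The wrist view shows the marble's corners at (311,162), (382,215) and (257,233), so its centre is at about (320,224), where I predicted. The jar is in line with it. In the scene view the jar is upright above the plinth. Now I'll lower it.

```bash
python3 -m inch '[0,0,0.015,0,0.4, 0,0,0.04,0,0.4, 0,0,0.065,0,0.4, 0,0,0.085,0,0.4, 0,0,0.098,0,0.4, 0,0,0.105,0,0.4, 0,0,0.108,0,0.4, 0,0,0.108,0,0.4, 0,0,0.108,0,0.4]'
python3 look.py 4
```

```text
clock: 9.9
tcp_pos: [0.6455, -0.1659, 0.1513]
ee_rot: [2.877, 1.26, 0.002]
wrist_force: [0.0, -0.3, -3.0]
gripper_width: 0.053
grasp_force: 41.4
[ 0.6455 -0.1659  0.1513] [[ 0.678   0.7351  0.0006]
 [ 0.7351 -0.678   0.0016]]
w honey pred [321.5228 282.6802] marble [319.2005 277.0246]
w honey_jar {'uv': [320.4, 286.6], 'confidence': 0.66}
w plinth {'uv': [317.0, 221.2], 'confidence': 0.65}
w plinth {'uv': [468.6, 93.0], 'confidence': 0.65}
{'bbox': [223.9, 229.2, 419.3, 434.5], 'confidence': 0.93}
s honey pred [285.7593 266.8175] marble [286.0205 268.6928]
s honey_jar {'uv': [285.3, 268.8], 'confidence': 0.64}
s plinth {'uv': [321.7, 359.2], 'confidence': 0.95}
s plinth {'uv': [288.7, 302.1], 'confidence': 0.63}
s plinth {'uv': [223.2, 331.8], 'confidence': 0.58}
{'bbox': [274.7, 234.1, 301.5, 279.7], 'confidence': 0.87}
```

View pics/s4.png

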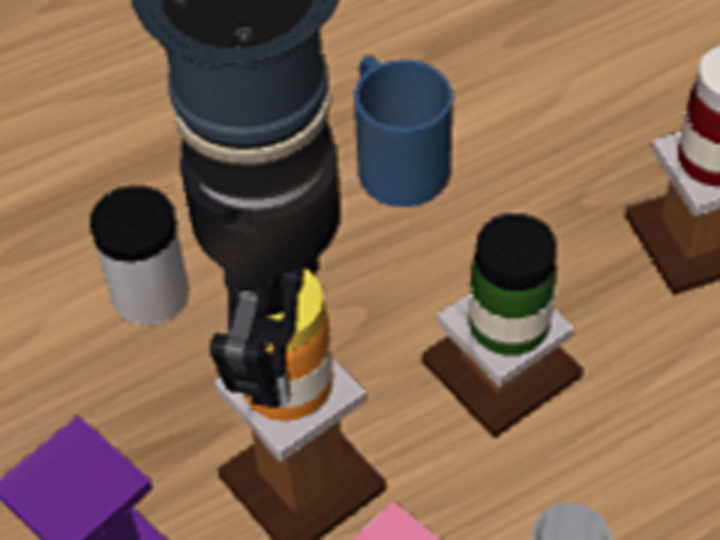

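View pics/w4.png

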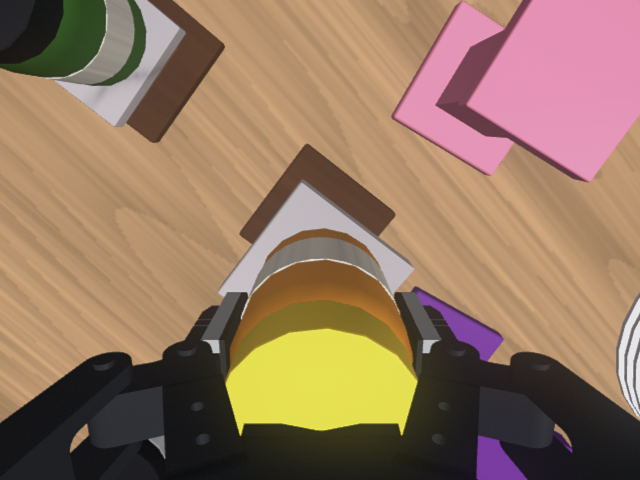

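The jar is over the marble, whose corners are at (219,292), (303,181) and (413,268). That puts the jar about 2 mm off centre, with roughly 8 mm left to lower.

```bash
python3 -m inch '[0,0,0.002,0,0.4, 0,0,0.004,0,0.4, 0,0,0.005,0,0.4, 0,0,0.005,0,0.4, 0,0,0.005,0,0.4]'
python3 -m inch '[0,0,0.001,0,0.4, 0,0,0.002,0,0.4, 0,0,0.002,0,0.4, 0,0,0.002,0,0.4]'
```

```text
clock: 10.92
tcp_pos: [0.645, -0.1657, 0.1454]
ee_rot: [2.878, 1.261, 0.0]
wrist_force: [0.2, -0.4, -2.1]
gripper_width: 0.0529
grasp_force: 41.4
clock: 11.42
tcp_pos: [0.645, -0.1657, 0.1436]
ee_rot: [2.877, 1.261, 0.0]
wrist_force: [-1.0, 0.1, -1.1]
gripper_width: 0.0525
grasp_force: 41.6
```

```bash
python3 -m inch '[0,0,0.001,0,0.4, 0,0,0.001,0,0.4, 0,0,0.001,0,0.4]'
```

```text
clock: 11.8
tcp_pos: [0.645, -0.1658, 0.1436]
ee_rot: [2.877, 1.26, 0.001]
wrist_force: [-3.3, 1.0, 5.0]
gripper_width: 0.0528
grasp_force: 42.1
```

Contact: the wrist force has gone to +5 N upward. I'll open gradually and back off straight up.

```bash
python3 -m inch '[0,0,0,0,0.6, 0,0,0,0,0.64, 0,0,0,0,0.68, 0,0,0,0,0.74, 0,0,0,0,0.85, 0,0,0,0,1, 0,0,0,0,1, 0,0,0,0,1, 0,0,-0.01,0,1, 0,0,-0.03,0,1, 0,0,-0.06,0,1, 0,0,-0.1,0,1, 0,0,-0.14,0,1, 0,0,-0.16,0,1, 0,0,-0.16,0,1]'
python3 look.py 5
```

```text
clock: 13.68
tcp_pos: [0.646, -0.1661, 0.3058]
ee_rot: [2.874, 1.259, 0.007]
wrist_force: [0.8, -0.2, 0.1]
gripper_width: 0.0853
grasp_force: 0.0
[ 0.646  -0.1661  0.3058] [[ 0.678   0.7351  0.0024]
 [ 0.7351 -0.678   0.0058]]
w honey pred [321.2458 282.6747] marble [318.0583 209.7651]
w honey_jar {'uv': [320.5, 212.9], 'confidence': 0.8}
w plinth {'uv': [315.1, 188.0], 'confidence': 0.88}
w plinth {'uv': [414.3, 103.4], 'confidence': 0.8}
w plinth {'uv': [394.7, 280.6], 'confidence': 0.6}
{'bbox': [280.0, 178.7, 360.2, 279.1], 'confidence': 0.93}
s honey pred [278.5525 211.4781] marble [286.0205 268.6928]
s honey_jar {'uv': [283.6, 273.8], 'confidence': 0.61}
s plinth {'uv': [321.5, 360.7], 'confidence': 0.82}
s plinth {'uv': [290.6, 301.2], 'confidence': 0.79}
s plinth {'uv': [224.9, 331.3], 'confidence': 0.58}
{'bbox': [264.9, 234.1, 302.9, 281.8], 'confidence': 0.61}
```

View pics/s5.png

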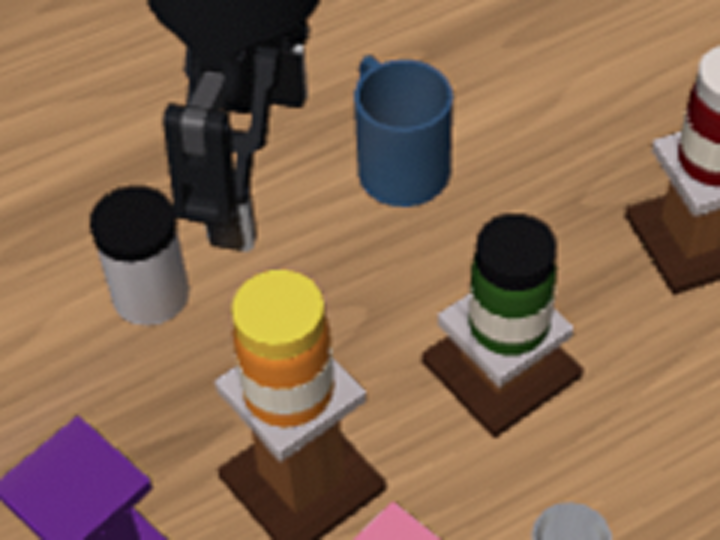

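The honey jar, lid at (278,312) in the crop, stands upright and centred on the marble. The gripper is clear of it, and the pesto and jam jars are where they were.

```bash
python3 -c "
from cell import *
print(finish_job())"
```

```text
the job is handed in; nothing more can be done
None
```

I stood the honey jar upright on the marble top, about 2 mm off centre by the camera, left the jam and pesto jars undisturbed, and handed the job in at about 14 s; no verdict was returned.

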